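Lay the tall vinegar bottle down in its cradle

ROBOT

A 6-joint arm with a two-finger parallel gripper is mounted at the origin on the work surface. World frame = base frame: x ahead of the robot, y to its left, z up, the work surface at z = 0. Lengths are in m, angles in degrees, forces in N, time in s.
With the tool pointing down it reaches from about 0.35 to 0.875 m from the base axis. Payload 4.2 kg.
Tool frame: the origin (TCP) lies midway between the tips of the shut fingers; the grasp point (between the pads) lies 19 mm behind it (r.pinch_z is the distance from the TCP to the grasp point, in m); z points along the fingers, y is the direction in which the jaws open and shut (so a half turn about z gives the same grasp; the last joint's range is limited). The gripper opens to 87 mm and grips with 3 to 60 N. Pads are 19 mm wide; open, the fingers measure 117 mm over their backs; the gripper's body (75 mm by 190 mm) begins 51 mm behind the grasp point.
Start: joints at [-49.412, 22.042, 0.453, 0, -68.411, -14.817], TCP at [0.272, -0.563, 0.223] pointing down, gripper open.
Joint ranges: [-179.83, 179.83], [-69.29, 118.12], [-61.27, 80.66], [-181.25, 117.63], [-171.15, -9.14], [-177.46, 177.46]. Speed limits (degrees/s): [159.86, 159.86, 180, 180, 180, 180].

INTERFACE

Orientations are given as a 3x3 rotation matrix whose columns are the frame's x, y, z axes.
In Python, from station import r, optics, workorder gives the robot as it stands.
- The arm moves only by the tool carry_out, never from a script. Its argument "commands" is a list of rows, each a list of 3 entries, a list of its own where there are three numbers: the shift along the tool's x, y, z in m, then the turn, a rotation vector about the tool's x, y, z in degrees, then the finger opening in m, from 0 to 0.087. In form: [[[tx, ty, tz], [ax, ay, az], grip], ...]. A call has 1 to 12 rows; each row shifts and turns the pose as measured when the row begins, along the tool's axes as they then stand; what a row does not reach is not made up. A row lasts 1/12 s, in which the tool goes at most 41.7 mm and 7.16 degrees, less where a joint would pass 70% of its speed; a pose out of reach is approached as far as the arm can. A call with a gripper value outside its range is refused whole. The fingers move at their own pace and stop on an object; the grip force is fixed at half the most. Time passes only in rows, so rows that do not move let the fingers close. It gives the time, the measured TCP pose, the force and the opening at its end, in the units of the state.
- r.sense(): the state, without advancing time (a new reading comes with each control period).
- optics.capture(name): name is "scene" or "top" or "wrist"; returns a dict with "img" (420x560x3 uint8, red, green, blue), "mtx" (3x3 intrinsics, pixels), "extrinsics" (4x4, takes a point from camera to world coordinates). Camera axes: x right, y down, z forward; pixel columns grow to the right and rows downward; lengths in m; the calibration is good to about 2 mm. A picture is of the moment at which its call begins. There is no depth.
- workorder.finish_job(): hands the job in, once; it reports no verdict.
The state is a dict: "time_s": time; "joints": joint angles; "joint_velocities": joint speeds; "effort": joint torques, N m; "tcp_pos": TCP position; "ee_rot": TCP orientation; "wrist_force": force on the tool from outside, world axes, zero at the start; "moment": the same for the moment, N m; "gripper_width": opening from 0.0 (shut) to 1.0 (fully open).
Only numpy, scipy, OpenCV 4.12 (cv2) and the standard library are available. Lean on these libraries where they do the work, as an engineer would, in place of code of your own. Each camera call takes 0.05 s, during which the arm holds its last target.

TASK

Tip the tall square brown bottle, which stands on the foot end of the wooden cradle, over onto its side so that it comes to lie gently on the cradle's sloping rest with its neck pointing out past it. Push it over with the fingers and keep a finger in front of the neck to let it down slowly: never let it fall, do not squeeze, lift or carry it, keep its foot on the cradle, and leave everything else standing where it is.

Things in the scene. Friction and masses are not known exactly. Their poses are not given: they have to be found in the camera images.
- bottle: tall brown glass bottle, square in plan, 226 mm tall, 0.2 to 0.4 kg, upright on the cradle's plate (foot 10 mm above the counter). Body 66 x 66 mm to 145 mm up, shoulder to 174 mm, round neck 27 mm diameter, steel cap 28 mm diameter from 204 mm up. Balances on its foot's edge at about 22 degrees of tilt. Origin: centre of the foot's underside; z up to the cap, x out of the face that goes down.
- bottle_mouth (a point): centre of the bottle cap's flat top, 226 mm from the foot along the bottle's axis
- cradle: wooden cradle, fixed. Base plate 200 mm long (x from -40 to 160 mm), 120 mm wide, 10 mm thick, no ledge: the bottle turns about its foot's front edge, held by friction. Origin: plate's underside, where the bottle stands (foot within 10 mm in x, 8 mm in y, turned under 5 degrees); x level, from there to the rest, the way the bottle goes over; z up. Nothing of it lies beyond x = 165 mm.
- susan: white plastic lazy susan, fixed, 300 mm diameter, top 32 mm above the counter; origin: underside centre
- jar: squat brown glass jar with steel lid on the lazy susan, 72 mm diameter, 99 mm tall; origin: underside centre. Leave alone.
- tumbler: open steel tumbler on the lazy susan, 70 mm rim, 100 mm tall; origin: underside centre. Leave alone.
- plate: small white ceramic plate on the lazy susan, 100 mm diameter, 14 mm high; origin: underside centre. Leave alone.
- fliptop: square glass container with a flip-top lid on the lazy susan, 74 mm square, 87 mm tall; origin: underside centre. Leave alone.
- katori: small steel bowl on the counter beside the cradle, on the cradle's -y side, 84 mm rim, 38 mm tall; origin: underside centre. Leave alone.
- spice: small glass spice jar with steel lid on the counter beside the cradle, on the cradle's +y side, 48 mm diameter, 85 mm tall; origin: underside centre. Leave alone.
- spoon: spoon with a wooden handle, 170 mm long, lying on the counter to the robot's left; origin: underside, x along it. Leave alone.
- rest (a point): middle of the top of the cork-faced rest, the stop the bottle comes to lie on; 142 mm along x from the cradle's origin, 50 mm above the counter. Flat pad 28 mm long (x), 104 mm wide, rising 20 degrees towards +x, with a 16 mm lip at each side, so the bottle lies on it about 70 degrees from upright, neck overhanging beyond.
There are look-alikes about, which are no part of the job. Of the things that look like the bottle, the middle-sized one is meant.

How it is judged:
By the outcome, as a careful person would: the job done as asked, in the order asked, and still so for the second after the job is handed in, with the robot touching nothing.
It also fails if it takes over 51 s, if anything falls off the work surface, if the arm or the gripper's body presses on something with over 40 N, if the wrist force passes 120 N, or if a joint passes its speed limit or range.

## Working session

There is one attempt and no reset: what is moved stays moved. The work goes in short steps, Python scripts to look and compute and a tool call to move; the robot and the scene stay as the last step left them, time stands still between calls to the robot, and variables do not carry over. Pictures are saved under pics/ and viewed, and the job is handed in when it is done.

Besides the shell and the picture viewer there is one more tool, called after ">>>" by a JSON object that holds its "fn" and its "kwargs". carry_out: Moves the arm, as the interface text tells. Its arguments: {"type":"object","properties":{"commands":{"type":"array","items":{"type":"array"}}},"required":["commands"]}

```bash
mkdir -p pics; ls; python3 - <<'E'
from station import r, optics, workorder
import cv2
print(r.sense())
for n in ("scene","top","wrist"):
    c=optics.capture(n); cv2.imwrite(f"pics/{n}0.png",c["img"][:,:,::-1]); print(n,c["mtx"].round(1).tolist(),c["extrinsics"].round(4).tolist())
E
```

```text
pics
{'time_s': 0.0, 'joints': array([-4.94124815e+01,  2.20906488e+01,  3.79083573e-01, -2.75081208e-02,
       -6.84106421e+01, -1.48159412e+01]), 'joint_velocities': array([ 0.04561481, -0.07510888, -0.01073572, -0.03329685,  0.06300705,
        0.01724762]), 'effort': array([-2.15646887e-04, -3.90664244e+01,  1.87400705e+01,  4.21965256e+00,
        1.09017434e-02, -1.77260963e-04]), 'tcp_pos': array([ 0.27148207, -0.56228904,  0.22145987]), 'ee_rot': array([[-9.00611506e-01, -4.34623764e-01, -1.04864777e-03],
       [-4.34625014e-01,  9.00609487e-01,  1.91018330e-03],
       [ 1.14211070e-04,  2.17610161e-03, -9.99997626e-01]]), 'wrist_force': array([-0.45296673,  0.20153519,  1.07909656]), 'moment': array([-0.03736409, -0.02382957,  0.01936737]), 'gripper_width': 0.9982161328162104}
scene [[482.8, 0.0, 276.9], [0.0, 482.8, 209.2], [0.0, 0.0, 1.0]] [[0.8542, 0.2724, -0.4429, 1.1985], [0.5195, -0.485, 0.7035, -1.0369], [-0.0232, -0.831, -0.5558, 0.9526], [0.0, 0.0, 0.0, 1.0]]
top [[526.1, 0.0, 279.2], [0.0, 526.1, 211.9], [0.0, 0.0, 1.0]] [[0.0119, -0.9846, 0.1745, 0.3016], [-0.9999, -0.0107, 0.0078, -0.04], [-0.0058, -0.1746, -0.9846, 1.6337], [0.0, 0.0, 0.0, 1.0]]
wrist [[303.4, 0.0, 279.8], [0.0, 303.4, 210.5], [0.0, 0.0, 1.0]] [[-0.4356, 0.8586, 0.2704, 0.1965], [0.9001, 0.4149, 0.1329, -0.5995], [0.0019, 0.3013, -0.9535, 0.3827], [0.0, 0.0, 0.0, 1.0]]
```

View pics/scene0.png

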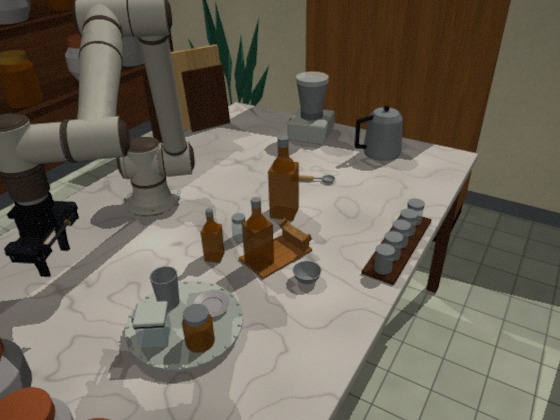

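View pics/top0.png

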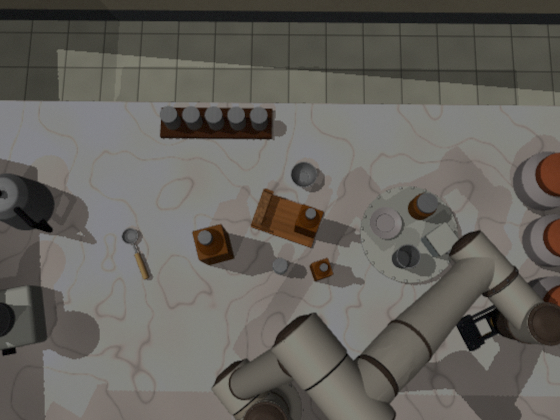

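View pics/wrist0.png

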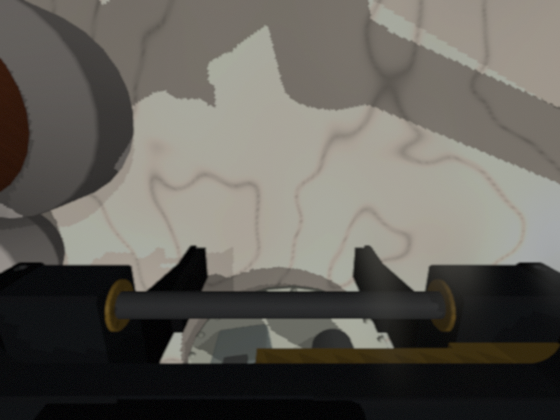

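The scene view shows the middle-sized bottle on the cradle at about (258,238), with the small look-alike at (212,240) and the large one at (284,188). In the top view it is at (308,218) and the rest is to the left, near (264,210). I'll zoom in next to measure it.

```bash
python3 - <<'E'
import cv2
i=cv2.imread("pics/top0.png")[150:300,180:380]; cv2.imwrite("pics/topz.png",cv2.resize(i,None,fx=4,fy=4,interpolation=cv2.INTER_CUBIC))
i=cv2.imread("pics/scene0.png")[130:300,190:350]; cv2.imwrite("pics/scenez.png",cv2.convertScaleAbs(cv2.resize(i,None,fx=3.5,fy=3.5,interpolation=cv2.INTER_CUBIC),alpha=1.5))
E
```

```text
(no output)
```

View pics/topz.png

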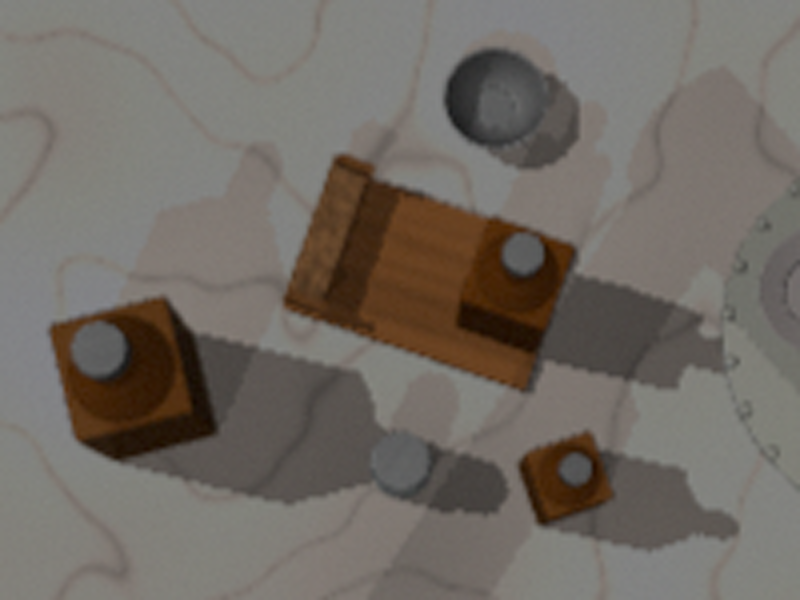

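View pics/scenez.png

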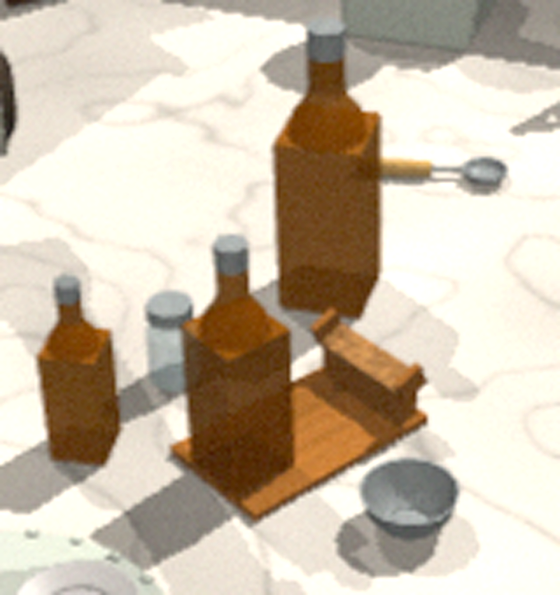

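The zooms show cap centre at top-zoom (523,254), body shoulder corners at (487,218), (575,245) and (460,298), plate corner at (528,390), and rest ends at (338,157) and (288,305).

```bash
cat > h.py <<'E'
import numpy as np
from station import r, optics, workorder
K={"top":np.array([[526.1,0,279.2],[0,526.1,211.9],[0,0,1]]),"scene":np.array([[482.8,0,276.9],[0,482.8,209.2],[0,0,1]])}
def cams():
    return {n:optics.capture(n) for n in("top","scene")}
def ray(c,u,v):
    d=c["extrinsics"][:3,:3]@np.linalg.inv(c["mtx"])@[u,v,1]; return c["extrinsics"][:3,3],d/np.linalg.norm(d)
def onz(c,u,v,z):
    o,d=ray(c,u,v); return o+d*(z-o[2])/d[2]
def tri(c1,p1,c2,p2):
    (a,d),(b,e)=ray(c1,*p1),ray(c2,*p2)
    s=np.linalg.lstsq(np.stack([d,-e],1),b-a,rcond=None)[0]
    p,q=a+s[0]*d,b+s[1]*e; return (p+q)/2,np.linalg.norm(p-q)
E
python3 - <<'E'
from h import *
C=cams(); t,s=C["top"],C["scene"]
T=lambda x,y:(x/4+180-.375,y/4+150-.375)
S=lambda x,y:(x/3.5+190-.36,y/3.5+130-.36)
for n,x,y,z in [("cap",523,254,.236),("sh1",487,218,.155),("sh2",575,245,.155),("sh3",460,298,.155),("sh4",547,327,.155),("platecorner -x+y",528,390,.01),("plate +y far",372,332,.01),("rest1",338,157,.06),("rest2",288,305,.06),("bigcap",100,350,.3),("spicelid",401,463,.085),("katori",496,98,.038),("smallcap",575,468,.17)]:
    print(n,onz(t,*T(x,y),z).round(4))
print("scene cap",onz(s,*S(231,243),.236).round(4), "plate c1",onz(s,*S(255,516),.01).round(4),"c2",onz(s,*S(172,450),.01).round(4),"c3",onz(s,*S(426,418),.01).round(4))
print("tri cap",tri(t,T(523,254),s,S(231,243)),"big",tri(t,T(100,350),s,S(327,30)),"small",tri(t,T(575,468),s,S(67,281)))
E
```

```text
cap [ 0.5469 -0.113   0.236 ]
sh1 [ 0.587  -0.0914  0.155 ]
sh2 [ 0.5681 -0.1543  0.155 ]
sh3 [ 0.5289 -0.0725  0.155 ]
sh4 [ 0.5088 -0.1343  0.155 ]
platecorner -x+y [ 0.4798 -0.1288  0.01  ]
plate +y far [ 0.5237 -0.0074  0.01  ]
rest1 [0.6517 0.0195 0.06  ]
rest2 [0.5368 0.0554 0.06  ]
bigcap [0.4705 0.1603 0.3   ]
spicelid [ 0.4167 -0.0316  0.085 ]
katori [ 0.705  -0.1021  0.038 ]
smallcap [ 0.4083 -0.1527  0.17  ]
scene cap [ 0.55   -0.1155  0.236 ] plate c1 [ 0.5951 -0.1673  0.01  ] c2 [ 0.4856 -0.1312  0.01  ] c3 [0.6572 0.0179 0.01  ]
tri cap (array([ 0.54764184, -0.11288174,  0.23372098]), np.float64(0.0007397055801137772)) big (array([0.47288221, 0.16288713, 0.28610942]), np.float64(0.001482770470573965)) small (array([ 0.40778605, -0.15249577,  0.17478743]), np.float64(0.00045684142984729923))
```

>>> {"fn": "carry_out", "kwargs": {"commands": [[[0, 0, -0.014], [0, 0, 5.4], 0.06], [[0, 0, -0.014], [0, 0, 5.4], 0.06], [[0, 0, -0.014], [0, 0, 5.4], 0.06], [[0, 0, -0.014], [0, 0, 5.4], 0.06], [[0, 0, -0.014], [0, 0, 5.4], 0.06], [[0, 0, -0.014], [0, 0, 5.4], 0.06], [[0, 0, -0.014], [0, 0, 5.4], 0.06], [[0, 0, -0.014], [0, 0, 5.4], 0.06]]}}

```text
time_s: 0.92
tcp_pos: [0.2705, -0.5603, 0.3321]
ee_rot: [[-0.943, 0.334, -0.008], [0.334, 0.943, 0.013], [0.012, 0.01, -1.0]]
wrist_force: [-0.1, 0.3, -0.5]
gripper_width: 0.695
```

>>> {"fn": "carry_out", "kwargs": {"commands": [[[-0.0066, 0.03, 0], [0, 0, 0], 0.06], [[-0.0066, 0.03, 0], [0, 0, 0], 0.06], [[-0.0066, 0.03, 0], [0, 0, 0], 0.06], [[-0.0066, 0.03, 0], [0, 0, 0], 0.06], [[-0.0066, 0.03, 0], [0, 0, 0], 0.06], [[-0.0066, 0.03, 0], [0, 0, 0], 0.06], [[-0.0066, 0.03, 0], [0, 0, 0], 0.06], [[-0.0066, 0.03, 0], [0, 0, 0], 0.06], [[-0.0066, 0.03, 0], [0, 0, 0], 0.06], [[-0.0066, 0.03, 0], [0, 0, 0], 0.06], [[-0.0066, 0.03, 0], [0, 0, 0], 0.06], [[-0.0066, 0.03, 0], [0, 0, 0], 0.06]]}}

```text
time_s: 1.92
tcp_pos: [0.4721, -0.2403, 0.3362]
ee_rot: [[-0.937, 0.348, -0.004], [0.348, 0.937, 0.009], [0.007, 0.007, -1.0]]
wrist_force: [0.1, -0.0, -0.6]
gripper_width: 0.69
```

```bash
cat >> h.py <<'E'
from scipy.spatial.transform import Rotation as Rn
B=np.array([.5478,-.1130,.010]); PSI=np.radians(72.8)
U=np.array([np.cos(PSI),np.sin(PSI),0]); V=np.array([-np.sin(PSI),np.cos(PSI),0]); Z=np.array([0,0,1.])
def target(th,s=.190,off=0,ph=None):
    # tool pose for bottle tilt th (deg), tip s along axis, off along tool y; tool pitch ph
    t=np.radians(th); ax=Z*np.cos(t)+U*np.sin(t); f=U*np.cos(t)-Z*np.sin(t)
    P=B+.033*U
    p=P-.033*f+s*ax
    a=t if ph is None else np.radians(ph)
    y=U*np.cos(a)-Z*np.sin(a); z=-(Z*np.cos(a)+U*np.sin(a))
    return p+off*y, np.stack([V,y,z],1)
def delta(p,Rt):
    st=r.sense(); R=np.array(st["ee_rot"]); q=np.array(st["tcp_pos"])
    print("t",st["time_s"],"tcp",q.round(4),"grip mm",(st["gripper_width"]*87).round(1),"F",np.array(st["wrist_force"]).round(1),"j",np.array(st["joints"]).round(1))
    print("shift mm",(R.T@(p-q)*1e3).round(1),"rot",Rn.from_matrix(R.T@Rt).as_rotvec(degrees=True).round(2))
E
python3 -c "
from h import *
p,R=target(0); p[2]=.33; delta(p,R)"
```

```text
Traceback (most recent call last):
  File "h.py", line 27, in delta
    print("t",st["time_s"],"tcp",q.round(4),"grip mm",(st["gripper_width"]*87).round(1),"F",np.array(st["wrist_force"]).round(1),"j",np.array(st["joints"]).round(1))
                                                      ^^^^^^^^^^^^^^^^^^^^^^^^^^^^^^
AttributeError: 'float' object has no attribute 'round'
```

```bash
sed -i 's/(st\["gripper_width"\]\*87).round(1)/round(st["gripper_width"]*87,1)/' h.py
python3 -c "
from h import *
p,R=target(0); p[2]=.33; delta(p,R)"
```

```text
t 1.9167 tcp [ 0.4721 -0.2403  0.3362] grip mm 60.0 F [ 0.1 -0.  -0.6] j [  -9.7    9.4   -0.7   -0.5  -80.2 -100.6]
shift mm [-26.6 145.7   7. ] rot [ 0.39 -0.39 -3.19]
```

>>> {"fn": "carry_out", "kwargs": {"commands": [[[-0.0045, 0.025, 0.001], [0, 0, -0.6], 0.06], [[-0.0045, 0.025, 0.001], [0, 0, -0.6], 0.06], [[-0.0045, 0.025, 0.001], [0, 0, -0.6], 0.06], [[-0.0045, 0.025, 0.001], [0, 0, -0.6], 0.06], [[-0.0045, 0.025, 0.001], [0, 0, -0.6], 0.06], [[-0.003, 0.02, 0.001], [0.4, -0.4, -0.3], 0.06], [[0, 0, 0], [0, 0, 0], 0.06], [[0, 0, 0], [0, 0, 0], 0.06]]}}

```text
time_s: 2.58
tcp_pos: [0.5476, -0.0985, 0.3297]
ee_rot: [[-0.959, 0.283, -0.0], [0.283, 0.959, 0.001], [0.0, 0.001, -1.0]]
wrist_force: [-0.1, -0.1, 0.1]
gripper_width: 0.691
```

```bash

python3 -c "
from h import *
import cv2
p,R=target(0); p[2]=.33; delta(p,R)
c=optics.capture('wrist'); cv2.imwrite('pics/w1.png',c['img'][:,:,::-1])
for z in (.236,.155):
  q=c['mtx']@(np.linalg.inv(c['extrinsics'])@np.append(B[:2],[z,1]))[:3]; print(z,q[:2]/q[2])
c=optics.capture('scene'); cv2.imwrite('pics/s1.png',c['img'][:,:,::-1])
"
```

```text
t 2.5833 tcp [ 0.5476 -0.0985  0.3297] grip mm 60.1 F [-0.1 -0.1  0.1] j [ 6.500e+00  1.210e+01  1.600e+00 -1.000e-01 -7.950e+01 -1.129e+02]
shift mm [ -4.3 -13.9  -0.3] rot [ 0.05 -0.02  0.74]
0.236 [264.87305974 218.02638567]
0.155 [268.18104607 194.98682054]
```

View pics/w1.png

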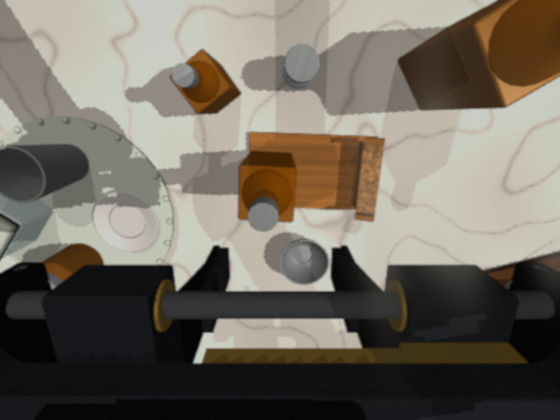

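View pics/s1.png

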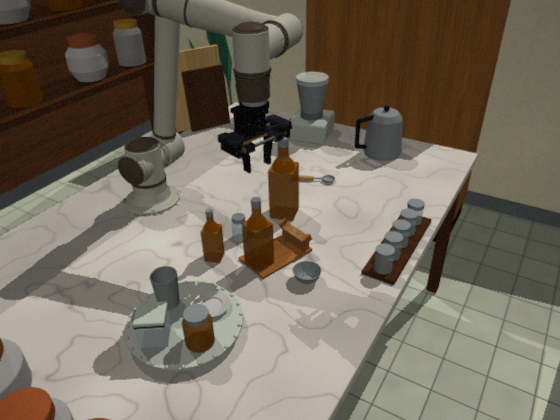

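>>> {"fn": "carry_out", "kwargs": {"commands": [[[-0.002, -0.007, 0], [0, 0, 0.4], 0.06], [[-0.002, -0.006, 0], [0, 0, 0.3], 0.06], [[0, 0, 0], [0, 0, 0], 0.06], [[0, 0, 0.01], [0, 0, 0], 0.06], [[0, 0, 0.01], [0, 0, 0], 0.06], [[0, 0, 0.01], [0, 0, 0], 0.06], [[0, 0, 0.01], [0, 0, 0], 0.06], [[0, 0, 0.008], [0, 0, 0], 0.06], [[0, 0, 0], [0, 0, 0], 0.06], [[0, 0, 0], [0, 0, 0], 0.06]]}}

```text
time_s: 3.52
tcp_pos: [0.544, -0.1199, 0.2759]
ee_rot: [[-0.952, 0.307, -0.002], [0.307, 0.952, 0.002], [0.003, 0.001, -1.0]]
wrist_force: [0.6, -0.3, 0.1]
gripper_width: 0.687
```

```bash

python3 -c "
from h import *
import cv2
p,R=target(0);  delta(p,R)
"
```

```text
t 3.5167 tcp [ 0.544  -0.1199  0.2759] grip mm 59.8 F [ 0.6 -0.3  0.1] j [ 4.20e+00  1.35e+01 -4.00e+00 -1.00e-01 -7.26e+01 -1.12e+02]
shift mm [-1.7  7.7 75.9] rot [ 0.05 -0.15 -0.67]
```

>>> {"fn": "carry_out", "kwargs": {"commands": [[[-0.001, 0.003, 0], [0, 0, -0.2], 0.06], [[0, 0.002, 0], [0, 0, -0.2], 0.06], [[0, 0, 0], [0, 0, 0], 0.06], [[0, 0, 0], [0, 0, 0], 0.06]]}}

```text
time_s: 3.85
tcp_pos: [0.5473, -0.115, 0.2768]
ee_rot: [[-0.954, 0.299, -0.001], [0.299, 0.954, 0.001], [0.001, 0.001, -1.0]]
wrist_force: [-0.2, 0.0, -0.5]
gripper_width: 0.689
```

```bash

python3 -c "
from h import *
import cv2
p,R=target(0);  delta(p,R)
for n in ('wrist','top'):
  c=optics.capture(n); cv2.imwrite('pics/%s2.png'%n,c['img'][:,:,::-1])
"
```

```text
t 3.85 tcp [ 0.5473 -0.115   0.2768] grip mm 59.9 F [-0.2  0.  -0.5] j [ 4.700e+00  1.370e+01 -3.700e+00 -1.000e-01 -7.260e+01 -1.121e+02]
shift mm [ 0.1  1.9 76.8] rot [ 0.07 -0.06 -0.21]
```

View pics/wrist2.png

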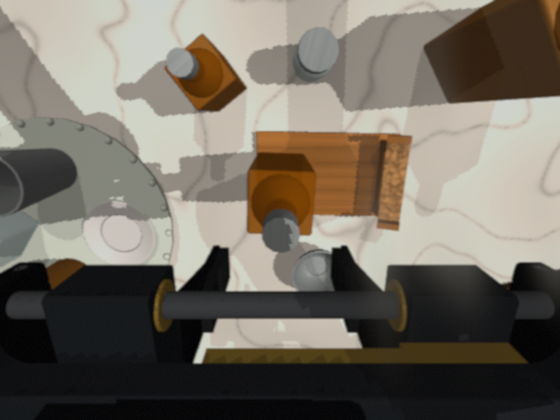

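The cap sits at (281,234), centred between the fingertips at x=222 and x=338. I can go down now.

>>> {"fn": "carry_out", "kwargs": {"commands": [[[0, 0.001, 0.007], [0, 0, 0], 0.06], [[0, 0, 0.008], [0, 0, 0], 0.06], [[0, 0, 0.008], [0, 0, 0], 0.06], [[0, 0, 0.008], [0, 0, 0], 0.06], [[0, 0, 0.008], [0, 0, 0], 0.06], [[0, 0, 0.008], [0, 0, 0], 0.06], [[0, 0, 0.008], [0, 0, 0], 0.06], [[0, 0, 0.004], [0, 0, 0], 0.06], [[0, 0, 0], [0, 0, 0], 0.06], [[0, 0, 0], [0, 0, 0], 0.06]]}}

```text
time_s: 4.78
tcp_pos: [0.5464, -0.1139, 0.2097]
ee_rot: [[-0.954, 0.3, -0.004], [0.3, 0.954, 0.002], [0.004, 0.0, -1.0]]
wrist_force: [0.6, -0.5, 0.2]
gripper_width: 0.69
```

```bash

python3 -c "
from h import *
import cv2
p,R=target(0);  delta(p,R)
"
```

```text
t 4.7833 tcp [ 0.5464 -0.1139  0.2097] grip mm 60.0 F [ 0.6 -0.5  0.2] j [ 4.800e+00  1.620e+01 -1.000e+01 -1.000e-01 -6.400e+01 -1.122e+02]
shift mm [-1.1  1.3  9.7] rot [ 0.02 -0.24 -0.24]
```

>>> {"fn": "carry_out", "kwargs": {"commands": [[[0, 0.001, 0.004], [0, 0, 0], 0.06], [[0, 0, 0.004], [0, 0, 0], 0.05], [[0, 0, 0.001], [0, 0, 0], 0.045], [[0, 0, 0], [0, 0, 0], 0.04], [[0, 0, 0], [0, 0, 0], 0.036], [[0, 0, 0], [0, 0, 0], 0.036], [[0, 0, 0], [0, 0, 0], 0.036], [[0, 0, 0], [0, 0, 0], 0.036]]}}

```text
time_s: 5.45
tcp_pos: [0.548, -0.1129, 0.2016]
ee_rot: [[-0.954, 0.299, 0.0], [0.299, 0.954, 0.001], [0.0, 0.001, -1.0]]
wrist_force: [1.2, -0.0, 0.6]
gripper_width: 0.416
```

```bash

python3 -c "
from h import *
import cv2
p,R=target(0);  delta(p,R)
for n in ('wrist','scene'):
  c=optics.capture(n); cv2.imwrite('pics/%s3.png'%n,c['img'][:,:,::-1])
i=cv2.imread('pics/scene3.png')[100:310,170:370]; cv2.imwrite('pics/s3z.png',cv2.convertScaleAbs(cv2.resize(i,None,fx=2.8,fy=2.8,interpolation=cv2.INTER_CUBIC),alpha=1.5))
"
```

```text
t 5.45 tcp [ 0.548  -0.1129  0.2016] grip mm 36.2 F [ 1.2 -0.   0.6] j [ 4.900e+00  1.660e+01 -1.070e+01 -1.000e-01 -6.270e+01 -1.123e+02]
shift mm [ 0.2 -0.1  1.6] rot [ 0.08 -0.02 -0.22]
```

View pics/wrist3.png

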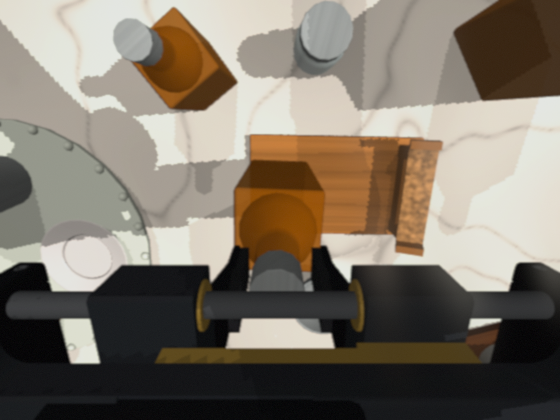

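View pics/s3z.png

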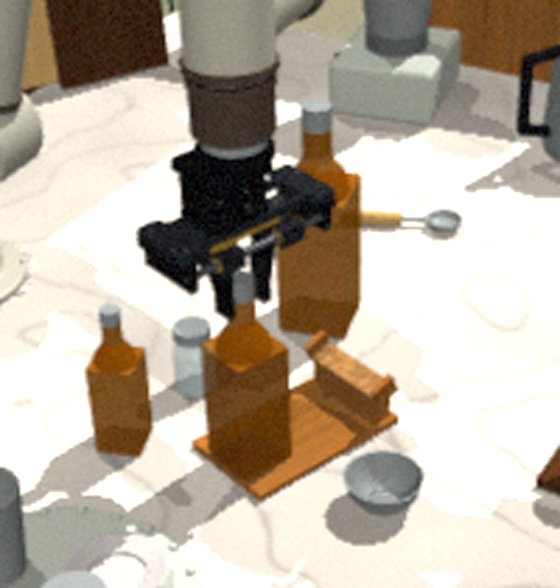

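The cap at (277,268) is centred between the fingertips at (238,255) and (320,255), and the bottle is untouched. Next I start the tilt about the front foot edge.

>>> {"fn": "carry_out", "kwargs": {"commands": [[[0, 0.0035, -0.0006], [1, 0, 0], 0.034], [[0, 0.0033, -0.0006], [1, 0, 0], 0.034], [[0, 0.0033, -0.0006], [1, 0, 0], 0.034], [[0, 0.0033, -0.0006], [1, 0, 0], 0.034], [[0, 0.0033, -0.0006], [1, 0, 0], 0.034], [[0, 0.0033, -0.0006], [1, 0, 0], 0.034]]}}

```text
time_s: 6.05
tcp_pos: [0.5546, -0.0927, 0.205]
ee_rot: [[-0.954, 0.299, -0.033], [0.301, 0.948, -0.108], [-0.001, -0.113, -0.994]]
wrist_force: [-0.5, -0.1, -0.8]
gripper_width: 0.394
```

```bash

python3 -c "
from h import *
import cv2
p,R=target(6);  delta(p,R)
p,R=target(12);  delta(p,R)
"
```

```text
t 6.05 tcp [ 0.5546 -0.0927  0.205 ] grip mm 34.3 F [-0.5 -0.1 -0.8] j [  10.2   17.3  -11.9    6.4  -63.9 -120.7]
shift mm [ 0.4 -1.1  2.7] rot [-0.5   0.01 -0.3 ]
t 6.05 tcp [ 0.5546 -0.0927  0.205 ] grip mm 34.3 F [-0.5 -0.1 -0.8] j [  10.2   17.3  -11.9    6.4  -63.9 -120.7]
shift mm [ 0.5 18.9  0.1] rot [ 5.5 -0.  -0.3]
```

```bash
cat > kin.py <<'E'
from h import *
from scipy.optimize import least_squares
L=.297
D=[([-49.41,22.09,.379],[.2715,-.5623,.2215]),([-9.7,9.4,-.7],[.4721,-.2403,.3362]),([6.5,12.1,1.6],[.5476,-.0985,.3297]),([4.2,13.5,-4],[.544,-.1199,.2759]),([4.8,16.2,-10],[.5464,-.1139,.2097]),([4.9,16.6,-10.7],[.548,-.1129,.2016])]
st=r.sense(); Rc=np.array(st["ee_rot"]); j=np.array(st["joints"])
def rz(q,P):
    a=np.radians(q[0]); w=np.array(P)+[0,0,L]
    return np.cos(a)*w[0]+np.sin(a)*w[1], w[2]
def arm(x,j2,j3):
    b=np.radians(j2);a=np.radians(j2-j3)
    return np.array([x[0]*np.sin(b)+x[1]*np.cos(a)+x[2]*np.sin(a)+x[3], x[0]*np.cos(b)-x[1]*np.sin(a)+x[2]*np.cos(a)+x[4]])
f=lambda x:np.concatenate([ (arm(x,q[1],q[2])-rz(q,P)) for q,P in D]+[1e-2*np.array([x[2],x[3]])])
s=least_squares(f,[.4,.4,0,0,.3]); x=s.x; print(x.round(3),abs(s.fun).max())
def Rm(j1,a,j4,j5,j6,s4=1): return (Rn.from_euler('z',j1,degrees=True)*Rn.from_euler('y',a,degrees=True)*Rn.from_euler('x',s4*j4,degrees=True)*Rn.from_euler('y',-j5,degrees=True)*Rn.from_euler('x',-j6,degrees=True)).as_matrix()
D0=Rm(4.9,27.3,-.1,-62.7,-112.3).T@target(0)[1]; print(D0.round(2))
for s4 in(1,-1): print(s4,(Rm(j[0],j[1]-j[2],j[3],j[4],j[5],s4)@D0-Rc).round(2).tolist())
s4=min((1,-1),key=lambda k:abs(Rm(j[0],j[1]-j[2],j[3],j[4],j[5],k)@D0-Rc).max())
def ik(p,Rt):
    w=p-L*Rt[:,2]; rr=np.hypot(w[0],w[1]); j1=np.degrees(np.arctan2(w[1],w[0])+np.arcsin(.1595/rr)); rho=np.sqrt(rr**2-.1595**2)
    q=least_squares(lambda q:arm(x,*q)-[rho,w[2]],[20,-10]); a=q.x[0]-q.x[1]
    M=(Rn.from_euler('z',j1,degrees=True)*Rn.from_euler('y',a,degrees=True)).as_matrix().T@Rt@D0.T
    e=Rn.from_matrix(M).as_euler('XYX',degrees=True)
    return np.r_[j1,q.x,s4*e[0],-e[1],-e[2]].round(0),abs(q.fun).max().round(3)
if __name__=="__main__":
    for th in (6,20,30,40,50,60,70):
        print(th,*ik(*target(th)), *ik(*target(th,ph=min(th,55))))
E
python3 kin.py
```

```text
[ 0.565  0.421  0.002 -0.     0.149] 0.0007702624907292011
[[-0. -0.  1.]
 [-1. -0. -0.]
 [ 0. -1. -0.]]
1 [[0.04, 0.1, -0.04], [0.09, -0.03, 0.2], [0.1, 0.17, 0.0]]
-1 [[-0.0, -0.0, -0.0], [-0.0, 0.0, 0.0], [0.0, 0.0, -0.0]]
6 [  10.   17.  -10.    6.  -66. -120.] 0.0 [  10.   17.  -10.    6.  -66. -120.] 0.0
20 [  20.   21.   -7.   16.  -75. -133.] 0.0 [  20.   21.   -7.   16.  -75. -133.] 0.0
30 [  26.   26.   -4.   22.  -82. -140.] 0.0 [  26.   26.   -4.   22.  -82. -140.] 0.0
40 [  30.   32.   -1.   26.  -89. -146.] 0.0 [  30.   32.   -1.   26.  -89. -146.] 0.0
50 [  34.   38.    2.   29.  -96. -149.] 0.0 [  34.   38.    2.   29.  -96. -149.] 0.0
60 [  37.   45.    6.   32. -103. -152.] 0.0 [  36.   43.    5.   30.  -99. -152.] 0.0
70 [  39.   52.    9.   34. -109. -154.] 0.0 [  37.   46.    6.   29.  -98. -153.] 0.0
```

The IK model reproduces the current pose, and every pose out to 70° of tilt is within joint range. The tilt continues.

>>> {"fn": "carry_out", "kwargs": {"commands": [[[0, 0.003, 0], [0.9, 0, 0], 0.034], [[0, 0.0033, 0], [1, 0, 0], 0.034], [[0, 0.0033, 0], [1, 0, 0], 0.034], [[0, 0.0033, 0], [1, 0, 0], 0.034], [[0, 0.0033, -0.0003], [1, 0, 0], 0.034], [[0, 0.0033, -0.0003], [1, 0, 0], 0.034], [[0, 0.0033, -0.0003], [1, 0, 0], 0.034], [[0, 0.0033, -0.0003], [1, 0, 0], 0.034]]}}

```text
time_s: 6.72
tcp_pos: [0.5636, -0.0641, 0.2012]
ee_rot: [[-0.954, 0.289, -0.077], [0.299, 0.92, -0.252], [-0.002, -0.264, -0.965]]
wrist_force: [-0.1, -0.8, -0.5]
gripper_width: 0.389
```

```bash

python3 -c "
from h import *
import cv2
p,R=target(16);  delta(p,R)
for n in ('wrist','scene'):
  c=optics.capture(n); cv2.imwrite('pics/%s4.png'%n,c['img'][:,:,::-1])
i=cv2.imread('pics/scene4.png')[100:310,170:370]; cv2.imwrite('pics/s4z.png',cv2.convertScaleAbs(cv2.resize(i,None,fx=2.8,fy=2.8,interpolation=cv2.INTER_CUBIC),alpha=1.5))
"
```

```text
t 6.7167 tcp [ 0.5636 -0.0641  0.2012] grip mm 33.9 F [-0.1 -0.8 -0.5] j [  16.6   19.7  -12.9   13.8  -66.6 -130.5]
shift mm [ 0.6  2.1 -1.1] rot [ 0.71  0.05 -0.2 ]
```

View pics/s4z.png

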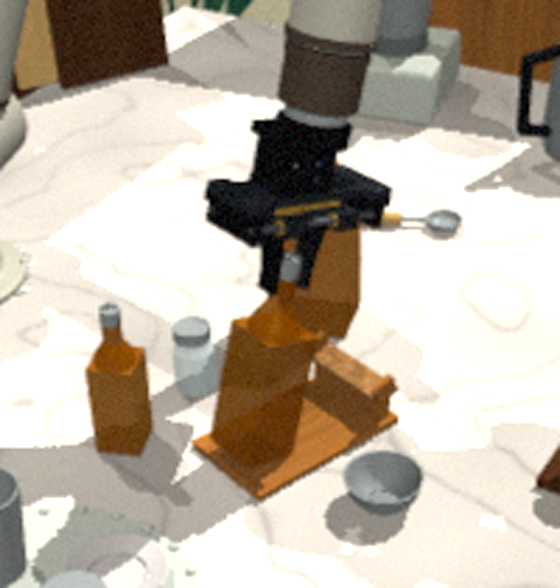

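View pics/wrist4.png

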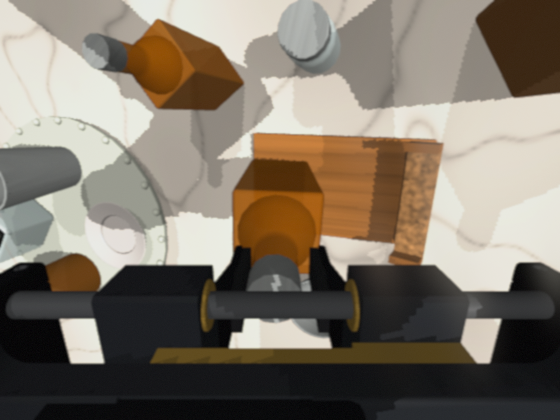

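The bottle is tilting about its foot edge, with the cap against the rear finger (cap at x=274, fingertips at x=240 and x=318). I'm narrowing the gap a little and going slowly through the balance point.

>>> {"fn": "carry_out", "kwargs": {"commands": [[[0, 0.0022, -0.0003], [0.6, 0, 0], 0.032], [[0, 0.0022, -0.0003], [0.6, 0, 0], 0.032], [[0, 0.0022, -0.0003], [0.6, 0, 0], 0.032], [[0, 0.0022, -0.0003], [0.6, 0, 0], 0.032], [[0, 0.0022, -0.0003], [0.6, 0, 0], 0.032], [[0, 0.0022, -0.0003], [0.6, 0, 0], 0.032], [[0, 0.0022, -0.0003], [0.6, 0, 0], 0.032], [[0, 0.0022, -0.0003], [0.6, 0, 0], 0.032], [[0, 0.0022, -0.0003], [0.6, 0, 0], 0.032], [[0, 0.0022, -0.0003], [0.6, 0, 0], 0.032], [[0, 0.0022, -0.0003], [0.6, 0, 0], 0.032], [[0, 0.0022, -0.0003], [0.6, 0, 0], 0.032]]}}

```text
time_s: 7.82
tcp_pos: [0.5721, -0.037, 0.1955]
ee_rot: [[-0.954, 0.276, -0.116], [0.3, 0.877, -0.375], [-0.002, -0.393, -0.92]]
wrist_force: [0.4, 0.7, -0.2]
gripper_width: 0.368
```

```bash

python3 -c "
from h import *
p,R=target(23);  delta(p,R)
p,R=target(31);  delta(p,R)
"
```

```text
t 7.8167 tcp [ 0.5721 -0.037   0.1955] grip mm 32.0 F [ 0.4  0.7 -0.2] j [  21.6   23.   -12.6   19.   -70.4 -138. ]
shift mm [ 0.8 -3.6 -0.9] rot [-0.14  0.   -0.25]
t 7.8167 tcp [ 0.5721 -0.037   0.1955] grip mm 32.0 F [ 0.4  0.7 -0.2] j [  21.6   23.   -12.6   19.   -70.4 -138. ]
shift mm [ 0.9 23.2 -3.8] rot [ 7.86 -0.02 -0.25]
```

>>> {"fn": "carry_out", "kwargs": {"commands": [[[0, 0.002, -0.0004], [0.7, 0, 0], 0.032], [[0, 0.0022, -0.0004], [0.7, 0, 0], 0.032], [[0, 0.0022, -0.0004], [0.7, 0, 0], 0.032], [[0, 0.0022, -0.0004], [0.7, 0, 0], 0.032], [[0, 0.0022, -0.0004], [0.7, 0, 0], 0.032], [[0, 0.0022, -0.0004], [0.7, 0, 0], 0.032], [[0, 0.0022, -0.0004], [0.7, 0, 0], 0.032], [[0, 0.0022, -0.0004], [0.7, 0, 0], 0.032], [[0, 0.0022, -0.0004], [0.7, 0, 0], 0.032], [[0, 0.0022, -0.0004], [0.7, 0, 0], 0.032], [[0, 0.0022, -0.0004], [0.7, 0, 0], 0.032], [[0, 0.002, -0.0004], [0.7, 0, 0], 0.032]]}}

```text
time_s: 8.82
tcp_pos: [0.5808, -0.0099, 0.1867]
ee_rot: [[-0.954, 0.253, -0.159], [0.299, 0.805, -0.513], [-0.002, -0.537, -0.844]]
wrist_force: [0.2, -0.2, 0.3]
gripper_width: 0.364
```

```bash

python3 -c "
from h import *
import cv2
p,R=target(32);  delta(p,R)
for n in ('wrist','scene'):
  c=optics.capture(n); cv2.imwrite('pics/%s5.png'%n,c['img'][:,:,::-1])
i=cv2.imread('pics/scene5.png')[100:310,170:370]; cv2.imwrite('pics/s5z.png',cv2.convertScaleAbs(cv2.resize(i,None,fx=2.8,fy=2.8,interpolation=cv2.INTER_CUBIC),alpha=1.5))
"
```

```text
t 8.8167 tcp [ 0.5808 -0.0099  0.1867] grip mm 31.7 F [ 0.2 -0.2  0.3] j [  26.2   27.6  -11.5   23.7  -75.8 -144.7]
shift mm [ 1.1 -3.2 -0.2] rot [-0.46  0.   -0.24]
```

View pics/s5z.png

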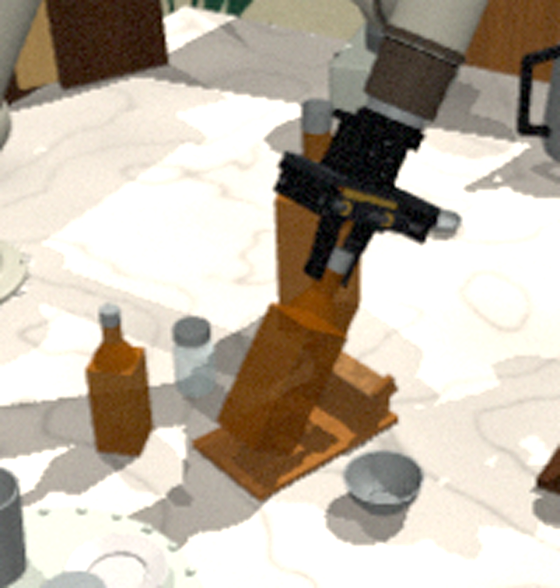

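View pics/wrist5.png

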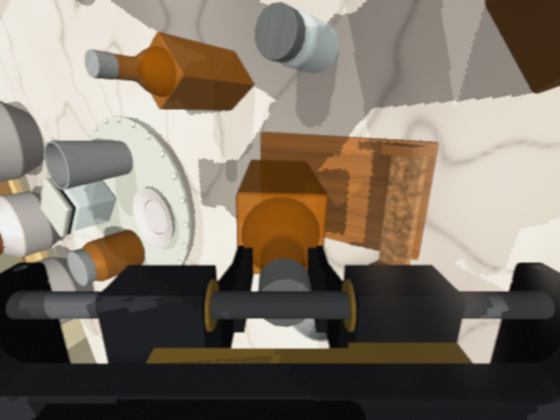

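The cap now leans on the front finger (cap at x=287, fingers at x=243 and x=317) and the foot is still on the plate. I'll keep lowering.

>>> {"fn": "carry_out", "kwargs": {"commands": [[[0, 0.0022, -0.0005], [0.8, 0, 0], 0.032], [[0, 0.0024, -0.0005], [0.8, 0, 0], 0.032], [[0, 0.0024, -0.0005], [0.8, 0, 0], 0.032], [[0, 0.0024, -0.0005], [0.8, 0, 0], 0.032], [[0, 0.0024, -0.0005], [0.8, 0, 0], 0.032], [[0, 0.0024, -0.0005], [0.8, 0, 0], 0.032], [[0, 0.0024, -0.0005], [0.8, 0, 0], 0.032], [[0, 0.0024, -0.0005], [0.8, 0, 0], 0.032], [[0, 0.0024, -0.0005], [0.8, 0, 0], 0.032], [[0, 0.0024, -0.0005], [0.8, 0, 0], 0.032], [[0, 0.0024, -0.0005], [0.8, 0, 0], 0.032], [[0, 0.0022, -0.0005], [0.7, 0, 0], 0.032]]}}

```text
time_s: 9.92
tcp_pos: [0.5896, 0.0176, 0.1728]
ee_rot: [[-0.954, 0.221, -0.202], [0.299, 0.699, -0.65], [-0.002, -0.681, -0.733]]
wrist_force: [0.4, -0.1, 0.6]
gripper_width: 0.368
```

```bash

python3 -c "
from h import *
p,R=target(42);  delta(p,R)
"
```

```text
t 9.9167 tcp [0.5896 0.0176 0.1728] grip mm 32.0 F [ 0.4 -0.1  0.6] j [  30.3   33.6   -9.4   27.6  -82.4 -150.3]
shift mm [ 1.3 -1.4  0.7] rot [-0.89 -0.03 -0.24]
```

>>> {"fn": "carry_out", "kwargs": {"commands": [[[0, 0.0024, -0.0004], [0.7, 0, 0], 0.032], [[0, 0.0025, -0.0004], [0.7, 0, 0], 0.032], [[0, 0.0025, -0.0004], [0.7, 0, 0], 0.032], [[0, 0.0025, -0.0004], [0.7, 0, 0], 0.032], [[0, 0.0025, -0.0004], [0.7, 0, 0], 0.032], [[0, 0.0025, -0.0004], [0.7, 0, 0], 0.032], [[0, 0.0025, -0.0004], [0.7, 0, 0], 0.032], [[0, 0.0025, -0.0004], [0.7, 0, 0], 0.032], [[0, 0.0025, -0.0004], [0.7, 0, 0], 0.032], [[0, 0.0025, -0.0004], [0.7, 0, 0], 0.032], [[0, 0.0025, -0.0004], [0.7, 0, 0], 0.032], [[0, 0.0023, -0.0004], [0.7, 0, 0], 0.032]]}}

```text
time_s: 10.92
tcp_pos: [0.5976, 0.0428, 0.152]
ee_rot: [[-0.954, 0.185, -0.235], [0.299, 0.584, -0.754], [-0.003, -0.79, -0.613]]
wrist_force: [0.6, 0.4, -0.2]
gripper_width: 0.369
```

```bash

python3 -c "
from h import *
import cv2
p,R=target(52);  delta(p,R)
for n in ('wrist','scene'):
  c=optics.capture(n); cv2.imwrite('pics/%s6.png'%n,c['img'][:,:,::-1])
i=cv2.imread('pics/scene6.png')[100:310,170:370]; cv2.imwrite('pics/s6z.png',cv2.convertScaleAbs(cv2.resize(i,None,fx=2.8,fy=2.8,interpolation=cv2.INTER_CUBIC),alpha=1.5))
"
```

```text
t 10.9167 tcp [0.5976 0.0428 0.152 ] grip mm 32.1 F [ 0.6  0.4 -0.2] j [  33.3   40.    -6.9   30.1  -88.2 -154.4]
shift mm [ 1.5 -1.5  0.3] rot [-0.2  -0.07 -0.24]
```

View pics/s6z.png

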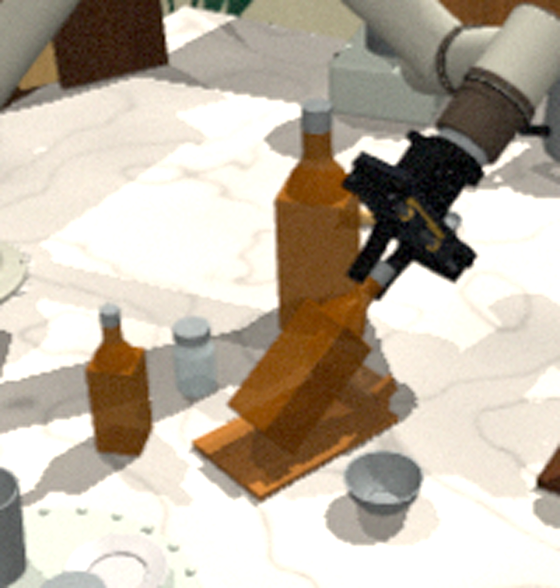

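View pics/wrist6.png

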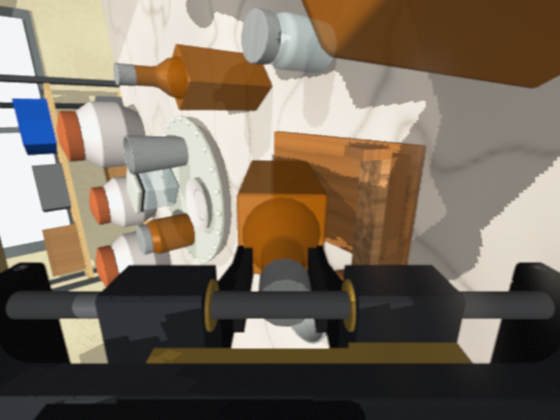

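The bottle is at about 52–53° of tilt, resting on the front finger, foot on the plate, and everything else is clear.

>>> {"fn": "carry_out", "kwargs": {"commands": [[[0, 0.0024, -0.0004], [0.75, 0, 0], 0.032], [[0, 0.0025, -0.0004], [0.75, 0, 0], 0.032], [[0, 0.0025, -0.0004], [0.75, 0, 0], 0.032], [[0, 0.0025, -0.0004], [0.75, 0, 0], 0.032], [[0, 0.0025, -0.0004], [0.75, 0, 0], 0.032], [[0, 0.0025, -0.0004], [0.75, 0, 0], 0.032], [[0, 0.0025, -0.0004], [0.75, 0, 0], 0.032], [[0, 0.0025, -0.0004], [0.75, 0, 0], 0.032], [[0, 0.0025, -0.0004], [0.75, 0, 0], 0.032], [[0, 0.0025, -0.0004], [0.75, 0, 0], 0.032], [[0, 0.0025, -0.0004], [0.75, 0, 0], 0.032], [[0, 0.0022, -0.0004], [0.7, 0, 0], 0.032]]}}

```text
time_s: 12.02
tcp_pos: [0.6045, 0.0641, 0.1278]
ee_rot: [[-0.954, 0.143, -0.263], [0.299, 0.447, -0.843], [-0.003, -0.883, -0.469]]
wrist_force: [0.3, -0.3, -0.0]
gripper_width: 0.37
```

```bash

python3 -c "
from h import *
p,R=target(62);  delta(p,R)
"
```

```text
t 12.0167 tcp [0.6045 0.0641 0.1278] grip mm 32.2 F [ 0.3 -0.3 -0. ] j [  35.5   47.    -4.    32.4  -94.4 -157.8]
shift mm [ 1.8 -0.8  0.4] rot [-0.01 -0.08 -0.24]
```

>>> {"fn": "carry_out", "kwargs": {"commands": [[[0, 0.002, -0.0003], [0.6, 0, 0], 0.032], [[0, 0.002, -0.0003], [0.6, 0, 0], 0.032], [[0, 0.002, -0.0003], [0.6, 0, 0], 0.032], [[0, 0.002, -0.0003], [0.6, 0, 0], 0.032], [[0, 0.002, -0.0003], [0.6, 0, 0], 0.032], [[0, 0.002, -0.0003], [0.6, 0, 0], 0.032], [[0, 0.002, -0.0003], [0.6, 0, 0], 0.032], [[0, 0.0018, -0.0003], [0.5, 0, 0], 0.032], [[0, 0.0015, -0.0003], [0.4, 0, 0], 0.032], [[0, 0.001, -0.0002], [0.3, 0, 0], 0.032]]}}

```text
time_s: 12.85
tcp_pos: [0.6082, 0.0754, 0.1102]
ee_rot: [[-0.954, 0.114, -0.276], [0.298, 0.356, -0.886], [-0.003, -0.928, -0.374]]
wrist_force: [-0.6, 0.5, -0.2]
gripper_width: 0.371
```

```bash

python3 -c "
from h import *
import cv2
p,R=target(70);  delta(p,R)
for n in ('wrist','scene'):
  c=optics.capture(n); cv2.imwrite('pics/%s7.png'%n,c['img'][:,:,::-1])
i=cv2.imread('pics/scene7.png')[100:310,170:370]; cv2.imwrite('pics/s7z.png',cv2.convertScaleAbs(cv2.resize(i,None,fx=2.8,fy=2.8,interpolation=cv2.INTER_CUBIC),alpha=1.5))
"
```

```text
t 12.85 tcp [0.6082 0.0754 0.1102] grip mm 32.3 F [-0.6  0.5 -0.2] j [  36.5   51.5   -2.2   33.6  -98.2 -159.5]
shift mm [ 2.   4.8 -0.7] rot [ 1.95 -0.1  -0.21]
```

View pics/s7z.png

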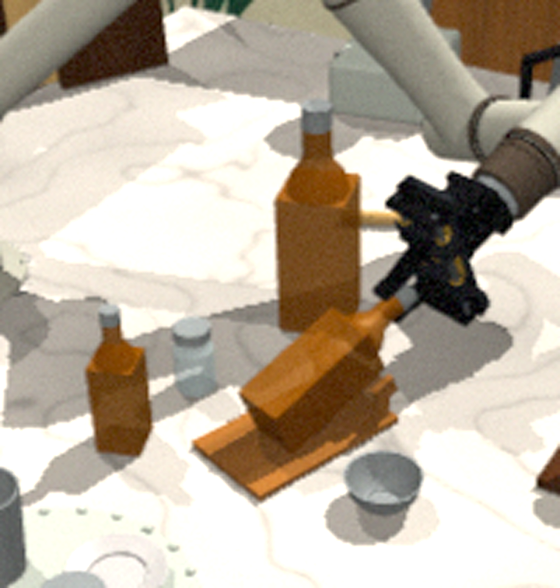

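View pics/wrist7.png

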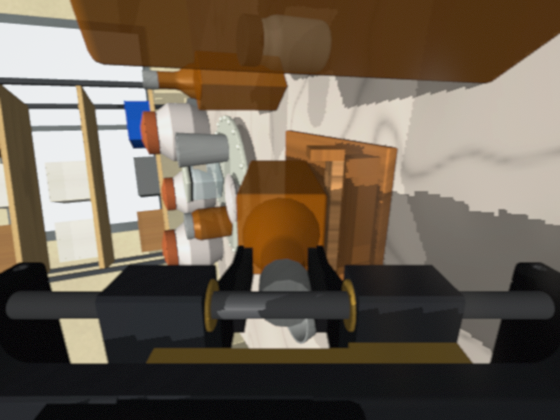

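>>> {"fn": "carry_out", "kwargs": {"commands": [[[0, 0.001, 0], [0.3, 0, 0], 0.032], [[0, 0.001, 0], [0.3, 0, 0], 0.032], [[0, 0.001, -0.0002], [0.3, 0, 0], 0.032], [[0, 0.001, -0.0002], [0.3, 0, 0], 0.032], [[0, 0.001, -0.0002], [0.3, 0, 0], 0.032], [[0, 0.0005, 0], [0.2, 0, 0], 0.032], [[0, 0, 0], [0, 0, 0], 0.032]]}}

```text
time_s: 13.53
tcp_pos: [0.609, 0.0778, 0.1056]
ee_rot: [[-0.954, 0.106, -0.28], [0.299, 0.327, -0.896], [-0.003, -0.939, -0.344]]
wrist_force: [0.0, 0.6, 1.4]
gripper_width: 0.369
```

```bash

python3 -c "
from h import *
import cv2
p,R=target(70);  delta(p,R)
for n in ('wrist','scene'):
  c=optics.capture(n); cv2.imwrite('pics/%s8.png'%n,c['img'][:,:,::-1])
i=cv2.imread('pics/wrist8.png')[200:350,190:370]; cv2.imwrite('pics/w8z.png',cv2.convertScaleAbs(cv2.resize(i,None,fx=3.5,fy=3.5,interpolation=cv2.INTER_CUBIC),alpha=1.5))
i=cv2.imread('pics/wrist7.png')[200:350,190:370]; cv2.imwrite('pics/w7z.png',cv2.convertScaleAbs(cv2.resize(i,None,fx=3.5,fy=3.5,interpolation=cv2.INTER_CUBIC),alpha=1.5))
"
```

```text
t 13.5333 tcp [0.609  0.0778 0.1056] grip mm 32.1 F [0.  0.6 1.4] j [  36.7   52.8   -1.7   34.   -99.3 -160. ]
shift mm [ 2.  -0.4  0. ] rot [ 0.11 -0.11 -0.25]
```

View pics/w8z.png

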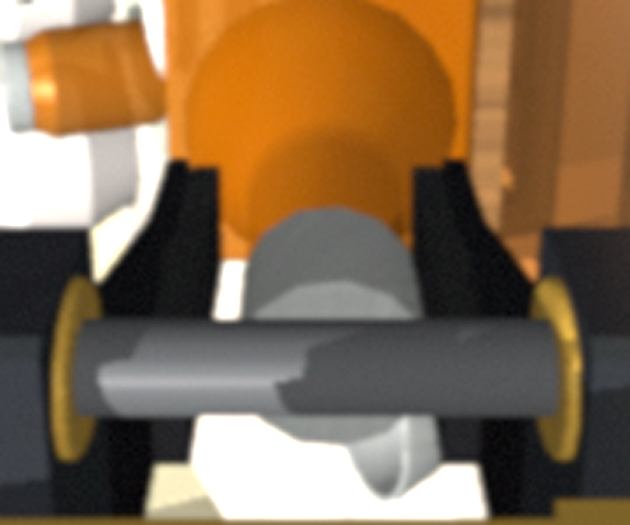

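View pics/w7z.png

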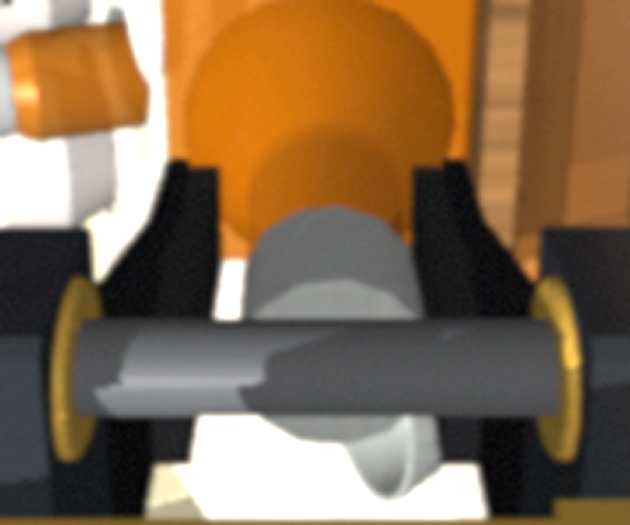

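In both crops the cap stays against the front finger (right gap 0), so the bottle hasn't reached the rest yet. I'll lower a little more.

>>> {"fn": "carry_out", "kwargs": {"commands": [[[0, 0.001, 0], [0.3, 0, 0], 0.032], [[0, 0.001, 0], [0.3, 0, 0], 0.032], [[0, 0.001, 0], [0.3, 0, 0], 0.032], [[0, 0, 0], [0, 0, 0], 0.032]]}}

```text
time_s: 13.97
tcp_pos: [0.6094, 0.0787, 0.1035]
ee_rot: [[-0.954, 0.102, -0.281], [0.299, 0.312, -0.902], [-0.004, -0.945, -0.328]]
wrist_force: [0.0, -0.7, -0.7]
gripper_width: 0.369
```

```bash

python3 -c "
from h import *
import cv2
p,R=target(71);  delta(p,R)
for n in ('wrist',):
  c=optics.capture(n); cv2.imwrite('pics/%s9.png'%n,c['img'][:,:,::-1])
i=cv2.imread('pics/wrist9.png')[200:350,190:370]; cv2.imwrite('pics/w9z.png',cv2.convertScaleAbs(cv2.resize(i,None,fx=3.5,fy=3.5,interpolation=cv2.INTER_CUBIC),alpha=1.5))
"
```

```text
t 13.9667 tcp [0.6094 0.0787 0.1035] grip mm 32.1 F [ 0.  -0.7 -0.7] j [  36.8   53.4   -1.5   34.2  -99.9 -160.2]
shift mm [ 2.2  0.5 -0.4] rot [ 0.16 -0.12 -0.3 ]
```

View pics/w9z.png

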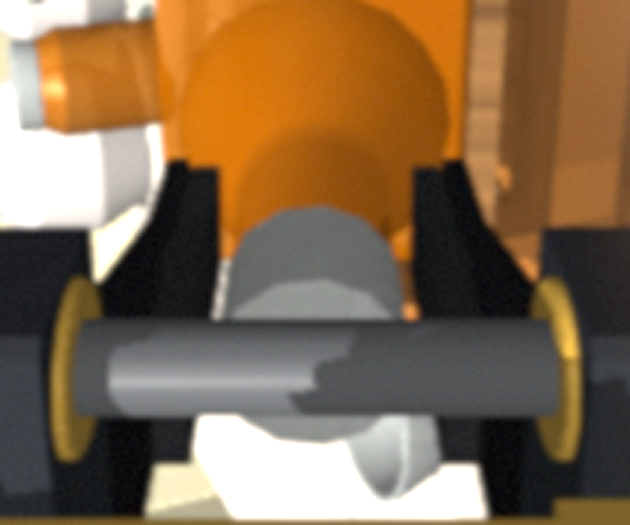

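The cap has now come off the front finger, with a gap on each side (right edge at 398 of 415), so the bottle is lying on the rest. Next I open the fingers and back out along the bottle's axis.

>>> {"fn": "carry_out", "kwargs": {"commands": [[[0, 0, 0], [0, 0, 0], 0.04], [[0, 0, 0], [0, 0, 0], 0.06], [[0, 0, 0], [0, 0, 0], 0.06], [[0, 0, 0], [0, 0, 0], 0.06], [[0, 0, 0], [0, 0, 0], 0.06], [[0, 0, -0.005], [0, 0, 0], 0.06], [[0, 0, -0.008], [0, 0, 0], 0.06], [[0, 0, -0.008], [0, 0, 0], 0.06], [[0, 0, -0.008], [0, 0, 0], 0.06], [[0, 0, -0.008], [0, 0, 0], 0.06], [[0, 0, -0.008], [0, 0, 0], 0.06], [[0, 0, -0.008], [0, 0, 0], 0.06]]}}

```text
time_s: 15.02
tcp_pos: [0.6257, 0.1307, 0.1232]
ee_rot: [[-0.954, 0.102, -0.282], [0.3, 0.312, -0.902], [-0.004, -0.945, -0.328]]
wrist_force: [0.4, -0.2, 0.2]
gripper_width: 0.689
```

```bash

python3 -c "
from h import *
import cv2
p,R=target(71,s=.29);  delta(p,R)
for n in ('wrist','scene'):
  c=optics.capture(n); cv2.imwrite('pics/%s10.png'%n,c['img'][:,:,::-1])
i=cv2.imread('pics/scene10.png')[100:310,170:370]; cv2.imwrite('pics/s10z.png',cv2.convertScaleAbs(cv2.resize(i,None,fx=2.8,fy=2.8,interpolation=cv2.INTER_CUBIC),alpha=1.5))
"
```

```text
t 15.0167 tcp [0.6257 0.1307 0.1232] grip mm 59.9 F [ 0.4 -0.2  0.2] j [  39.2   55.3    6.9   32.8 -106.1 -157.9]
shift mm [  2.5   1.6 -42.4] rot [ 0.17 -0.15 -0.32]
```

View pics/s10z.png

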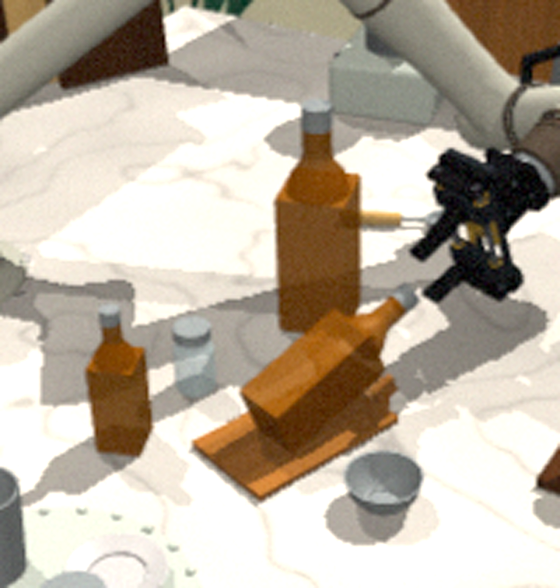

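View pics/wrist10.png

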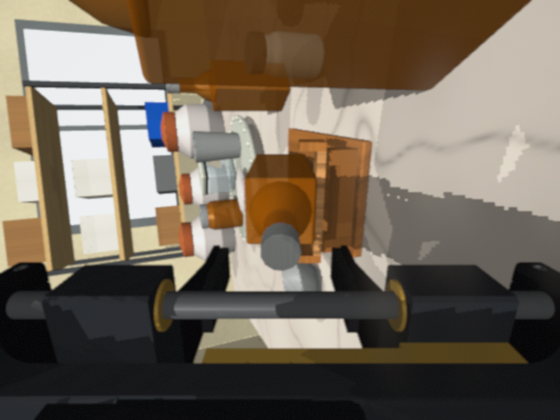

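>>> {"fn": "carry_out", "kwargs": {"commands": [[[0, 0, -0.008], [0, 0, 0], 0.06], [[0, 0, -0.008], [0, 0, 0], 0.06], [[0, 0, -0.008], [0, 0, 0], 0.06], [[0, 0, -0.008], [0, 0, 0], 0.06], [[0, 0, -0.008], [0, 0, 0], 0.06], [[0, 0, 0], [0, 0, 0], 0.06], [[0, 0, 0], [0, 0, 0], 0.06], [[0, 0, 0], [0, 0, 0], 0.06]]}}

```text
time_s: 15.78
tcp_pos: [0.6381, 0.1714, 0.1372]
ee_rot: [[-0.954, 0.102, -0.281], [0.299, 0.313, -0.902], [-0.005, -0.944, -0.329]]
wrist_force: [0.2, 0.0, 0.7]
gripper_width: 0.688
```

```bash

python3 -c "
from h import *
import cv2
p,R=target(70,s=.226);  delta(p,R); print('mouth pred',p)
for n in ('top','scene'):
  c=optics.capture(n); cv2.imwrite('pics/%s11.png'%n,c['img'][:,:,::-1])
  q=c['mtx']@(np.linalg.inv(c['extrinsics'])@np.append(p,1))[:3]; print(n,q[:2]/q[2])
i=cv2.imread('pics/scene11.png')[100:310,170:370]; cv2.imwrite('pics/s11z.png',cv2.convertScaleAbs(cv2.resize(i,None,fx=2.8,fy=2.8,interpolation=cv2.INTER_CUBIC),alpha=1.5))
i=cv2.imread('pics/top11.png')[150:300,180:380]; cv2.imwrite('pics/t11z.png',cv2.convertScaleAbs(cv2.resize(i,None,fx=4,fy=4,interpolation=cv2.INTER_CUBIC),alpha=1.5))
"
```

```text
t 15.7833 tcp [0.6381 0.1714 0.1372] grip mm 59.8 F [0.2 0.  0.7] j [  40.9   57.3   13.9   32.2 -110.9 -156. ]
shift mm [ 2.  -3.4 67. ] rot [-0.8  -0.09 -0.31]
mouth pred [0.61702048 0.11061525 0.11830641]
top [232.3028331  195.74940126]
scene [314.41133784 202.38142419]
```

View pics/s11z.png

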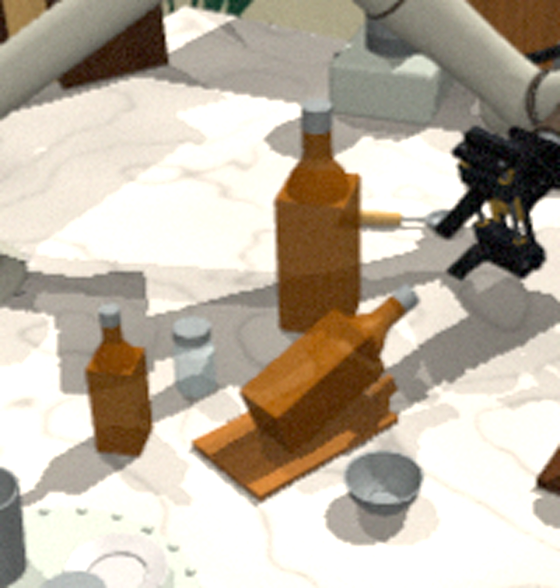

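View pics/t11z.png

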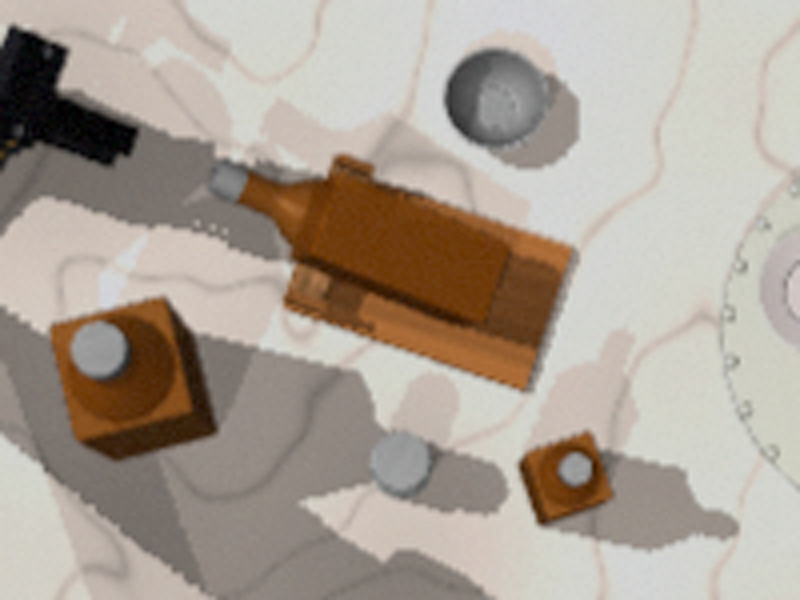

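The bottle lies on the rest with its cap at top-zoom (228,183), against a predicted mouth position of (211,185). The bowl, spice jar and both look-alikes are at the same pixels as before, and the gripper is clear. I'm handing it in.

```bash

python3 -c "
from h import *
print(workorder.finish_job())
print(r.sense()['time_s'])
"
```

```text
the job is handed in; nothing more can be done
None
the job is handed in; nothing more can be done
```

The middle-sized bottle is now lying on the cradle's rest with its neck pointing out past it, and I have handed the job in at about 16 s of the 51 s allowed. I straddled the neck with loosely open fingers. The rear finger pushed the bottle over its front foot edge and through the balance point. The front finger then let it down at about 0.5–1° per row until the cap came off that finger, which showed the bottle was on the rest. After that I opened the fingers and backed out along the bottle's axis.

**Last checks:**
- **Bottle:** the cap end was within about 2 px (roughly 4 mm) of where it should be at 70° of tilt. The foot was on the plate and the body between the lips of the rest.
- **Other things:** the bowl, spice jar and both look-alikes were at the same pixels as at the start. I did not re-measure the items on the lazy susan or the spoon, but the arm did not go near them after the start.
- **Gripper:** it was clear of everything, about 65 mm beyond the mouth, and the wrist force readings never exceeded about 1.5 N.

**Small disagreements:** the bottle reached the rest at a tool tilt of about 71° rather than the nominal 70°. The tool also ended about 2 mm off sideways, which is within the calibration's accuracy.

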